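# Clear and hold the cut-off saw's hood

### The job

The hood of the cut-off saw has lost its stay and falls shut when let go. With the hood shut, take the brick-red dressing stick off it and lay the stick flat (do not drop it) in the empty compartment of the blue tray; then raise the hood by its black handle, without letting it fall back, and hold it open at 50 degrees from closed, so that the wheel can be changed while drips still run back into the tank. Finish while still holding the hood there by its handle, and leave everything else on the bench where it is.

Things in the scene. Friction and masses are not known exactly. Their poses are not given: they have to be found in the camera images.
- dressing_stick: brick-red abrasive dressing stick, a bar 100 x 24 x 18 mm, about 0.1 kg, lying loose on the flat top of the shut hood, roughly across it. Origin: centre of its underside; x runs along its length, z up.
- tray: blue shallow tray fixed to the bench left or right of the saw, 250 (x) x 160 (y) x 20 mm high, walls and floor 4 mm; one wall across the middle makes two compartments one behind the other along x, each 119 x 152 mm inside. The one at -x (nearer the robot) holds two specimen mounts, the one at +x is empty. Origin: centre of its underside.
- tray_empty (a point): centre of the inner floor of the tray's empty compartment (4 mm above the bench); axes as the tray's.
- saw: precision cut-off saw with white housing and a blue band, fixed to the bench, 350 (x) x 220 (y) mm, 167 mm high with the hood shut. Origin: centre of its underside; its front, with the hood's handle, looks to its -x, z up. The hood covers the front half; the motor housing behind the hinge is 160 mm high. Only the stick lies on top.
- hood (a joint): opening angle of the clear plastic hood, rad: 0 shut (as at the start), 1.4 fully open, 50 degrees = 0.873. Free hinge: the hood weighs about 0.5 kg and falls shut from any angle; 2 to 5 N upwards at the handle carries it. Reaches 200 mm forward of the hinge, 200 mm wide, 75 mm deep; flat top 150 mm (from the hinge) x 200 mm, 167 mm above the bench; 45 degree sloping front with the handle.
- hood_hinge (a point): middle of the hood's hinge line, which is level, along the saw's y axis: 30 mm behind (+x) the saw's origin and 165 mm up. Turns with the hood.
- hood_handle (a point): black D handle on the hood's sloping front: a round bar 12 mm thick, 100 mm long along the saw's y, 40 mm off the slope; moves and turns with the hood. Point: middle of the bar, with the hood shut 203 mm in front (-x) of the hinge line, 3 mm above it, 168 mm above the bench. It can be pinched from above, one finger before and one behind (35 mm free there), and can turn between the fingers.
- puck_a: round specimen mount, black resin, 30 mm across, 19 mm high, with a small metal face; it stands in the tray's occupied compartment (nearer the robot). Origin: centre of its underside. Leave alone.
- puck_b: the same as puck_a in green resin, in the same compartment. Leave alone.
- caliper: digital caliper lying on the bench on the side of the saw where the tray is not, 230 x 75 x 12 mm. Origin: middle of its beam, underside. Leave alone.
- spanner: steel spanner lying on the bench behind and right of the saw, 150 mm along x. Leave alone.
- flange: steel wheel flange (ring), 50 mm across, 12 mm high, on the bench behind and left of the saw. Origin: centre of its underside. Leave alone.
- wheel_case: flat round orange case with a spare wheel, 110 mm across, 12 mm high, on the bench behind and left of the saw. Origin: centre of its underside. Leave alone.
- paste_jar: small white jar with a blue lid, 40 mm across, 40 mm high, on the bench behind and right of the saw. Origin: centre of its underside. Leave alone.

How it is judged:
On the way:
1. the dressing stick lies flat and released in the tray's empty compartment while the hood is still shut (x of dressing_stick in the frame of tray_empty between -0.05 and 0.05 m and y of dressing_stick in the frame of tray_empty between -0.066 and 0.066 m and z of dressing_stick in the frame of tray_empty between -0.004 and 0.006 m and angle between the z axis of dressing_stick and the z axis of tray_empty, either way round below 0.15 rad and linear speed of dressing_stick below 0.03 m/s and contact force between dressing_stick and the fingers below 0.1 N and value of joint hood below 0.08 rad), for 0.2 s.
At the end, for the whole second after the job is handed in: The hood stands still at 50 degrees from closed, give or take 5 (0.785 to 0.96 rad), with the gripper's fingers still bearing on its handle (over 0.5 N), and the dressing stick lies flat, at rest and released on the floor of the tray's empty compartment (value of joint hood between 0.785 and 0.96 rad and velocity of joint hood between -0.1 and 0.1 rad/s and contact force between hood_bar and the fingers above 0.5 N and x of dressing_stick in the frame of tray_empty between -0.05 and 0.05 m and y of dressing_stick in the frame of tray_empty between -0.066 and 0.066 m and z of dressing_stick in the frame of tray_empty between -0.004 and 0.006 m and angle between the z axis of dressing_stick and the z axis of tray_empty, either way round below 0.15 rad and linear speed of dressing_stick below 0.03 m/s and contact force between dressing_stick and the fingers below 0.1 N); the arm keeps its last pose, push and grip.
It fails at once if the hood is raised while the dressing stick is not yet lying in the tray's empty compartment (value of joint hood above 0.12 rad and not (x of dressing_stick in the frame of tray_empty between -0.05 and 0.05 m and y of dressing_stick in the frame of tray_empty between -0.066 and 0.066 m and z of dressing_stick in the frame of tray_empty between -0.004 and 0.006 m and angle between the z axis of dressing_stick and the z axis of tray_empty, either way round below 0.15 rad)).
It fails at once if the hood falls back (closing faster than 1.5 rad/s) (velocity of joint hood below -1.5 rad/s).
It fails at once if the dressing stick is dropped or thrown (faster than 0.8 m/s while not held) (linear speed of dressing_stick above 0.8 m/s and contact force between dressing_stick and the fingers below 0.05 N).
It fails at once if something else on the bench is shifted by more than 30 mm (distance of any of puck_a, puck_b, caliper, spanner, flange, wheel_case, paste_jar from where it was at the start of the episode above 0.03 m).
It also fails if it takes over 64 s, if anything falls off the work surface, if the arm or the gripper's body presses on something with over 40 N, if the wrist force passes 120 N, or if a joint passes its speed limit or range.

### The arm

A 6-joint arm with a two-finger parallel gripper is mounted at the origin on the work surface. World frame = base frame: x ahead of the robot, y to its left, z up, the work surface at z = 0. Lengths are in m, angles in rad, forces in N, time in s.
With the tool pointing down it reaches from about 0.325 to 0.85 m from the base axis. Payload 4.4 kg.
Tool frame: the origin (TCP) lies midway between the tips of the shut fingers; the grasp point (between the pads) lies 19 mm behind it (ctrl.grip_point_offset is the distance from the TCP to the grasp point, in m); z points along the fingers, y is the line along which they close (so a half turn about z gives the same grasp; the last joint's range is limited). The gripper opens to 94 mm and grips with 3 to 60 N. Pads are 16 mm wide; open, the fingers measure 119 mm over their backs; the gripper's body (75 mm by 177 mm) begins 78 mm behind the grasp point.
Start: joints at [1.119, 0.207, 1.542, -0, 1.393, -0.15], TCP at [0.171, 0.549, 0.205] pointing down, gripper open.
Joint ranges: [-2.73, 2.73], [-0.86, 2.22], [0.23, 2.46], [-1.11, 4.25], [0.08, 2.63], [-2.82, 2.82]. Speed limits (rad/s): [2.79, 2.79, 3.14, 3.14, 3.14, 3.14].

### API

Orientations are given as a rotation vector (axis times angle).
In Python, from plant import ctrl, sensors, cams gives the robot as it stands. Calls block until the motion is done:
- ctrl.move_to(position, orientation): joint-space move of the TCP to a pose.
- ctrl.move_l(position, frame=None, v=0.15, until_force=None): straight line of the TCP; frame=None keeps the orientation; v is the mean speed in m/s. With until_force (N) it stops when the force on the tool has changed by that much, and returns True; else False.
- ctrl.goto_joints(angles): joint-space move.
- ctrl.grip(opening, grip_force=None): finger opening in m; grip_force is the grip in N (None keeps the last); returns when the fingers have stopped.
- ctrl.hold(seconds).
- ctrl.ik(position, orientation): joint angles nearest the present ones, or None.
- sensors.state(): the state.
- cams.read_camera(name): name is "scene" or "top" or "wrist"; returns (picture, depth): 384x512x3 uint8, red, green, blue; 384x512 float32, m along the optical axis (not along the pixel's ray), 0 where there is no reading.
- cams.get_calibration(name): a dict with "fx", "fy", "cx", "cy" (pixels), "rvec" (rotation vector, rad) and "tvec" (3), from world to camera coordinates, as OpenCV has them; the wrist camera has in their place "T_tool_cam" (4x4, takes a point from camera to tool coordinates, whose origin is the TCP and whose axes are the flange's). Camera axes: x right, y down, z forward; pixel columns grow to the right and rows downward; lengths in m; the calibration is good to about 2 mm. A picture is of the moment at which its call begins: read the wrist's pose just before it. get_calibration takes no time and is no camera call.
A pose or a line that the arm cannot do raises ctrl.MotionError and nothing moves.
- ctrl.job_done(): hands the job in; it is judged then, once.
The state is a dict: "clock": time; "q": joint angles; "dq": joint speeds; "joint_efforts": joint torques, N m; "tcp_pos": TCP position; "eef_rot": TCP orientation; "force": force on the tool from outside, world axes, zero at the start; "wrist_torque": the same for the moment, N m; "grip_width": finger opening in m; "grip_force": force on a finger pad.
Only numpy, scipy, OpenCV 4.12 (cv2) and the standard library are available. Lean on these libraries where they do the work, as an engineer would, in place of code of your own. Each camera call takes 0.05 s, during which the arm holds its last target. There are 200 camera calls.

## Working session

There is one attempt and no reset: what is moved stays moved. The work goes in short steps, each a Python script; the robot and the scene stay as the last script left them, time stands still between calls to the robot, and variables do not carry over. Pictures are saved under pics/ and viewed, at most 10 in all, crops included, and the job is handed in when it is done.

```bash
mkdir -p pics; cat > h.py <<'E'
import numpy as np, cv2
from scipy.spatial.transform import Rotation as R
from plant import ctrl, sensors, cams
def cloud(name):
    s=sensors.state(); im,d=cams.read_camera(name); c=cams.get_calibration(name)
    v,u=np.mgrid[:384,:512]
    p=np.stack([(u-c["cx"])/c["fx"]*d,(v-c["cy"])/c["fy"]*d,d],-1)
    if "rvec" in c:
        M=R.from_rotvec(np.ravel(c["rvec"])).as_matrix(); w=(p-np.ravel(c["tvec"]))@M
    else:
        T=np.array(c["T_tool_cam"]); w=p@T[:3,:3].T+T[:3,3]
        w=w@R.from_rotvec(s["eef_rot"]).as_matrix().T+s["tcp_pos"]
    w[d==0]=np.nan
    return im,w
def save(n,im,k=1): cv2.imwrite("pics/"+n,cv2.resize(im[...,::-1],None,fx=k,fy=k,interpolation=cv2.INTER_CUBIC))
E
python3 - <<'E'
from h import *
a,w=cloud("top"); b,w2=cloud("scene")
np.savez("c0.npz",a=a,w=w,b=b,w2=w2)
save("top.png",a,1.5);save("scene.png",b,1.5)
s=sensors.state();print(s["clock"],s["eef_rot"],s["grip_width"],ctrl.grip_point_offset)
E
```

```text
0.1 [-0.47225634 -3.10527465  0.00311873] 0.09388142621763375 0.0188
```

View pics/top.png

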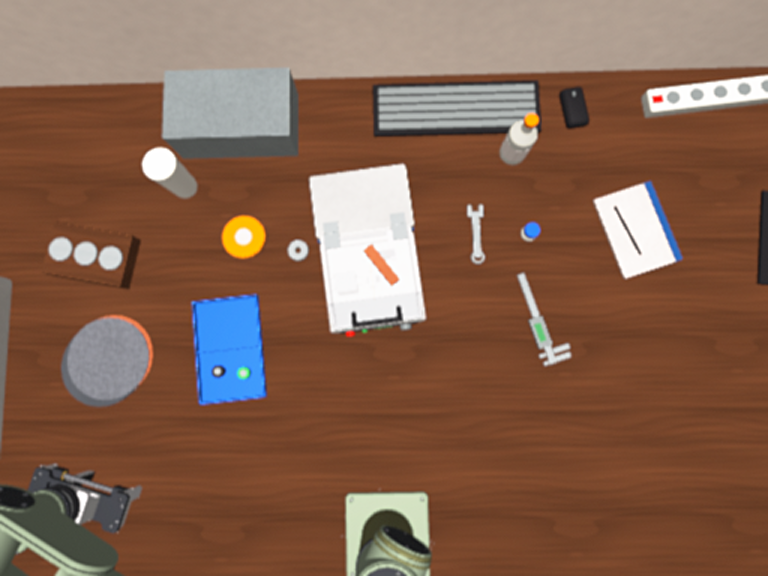

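View pics/scene.png

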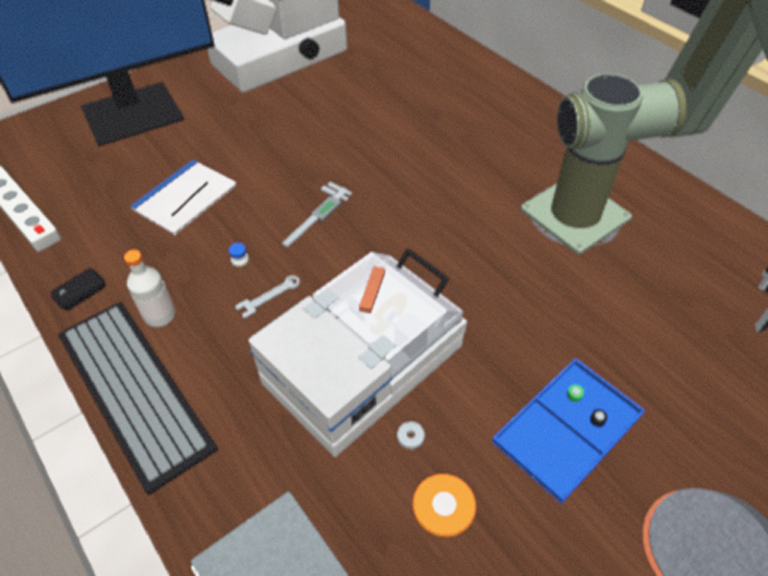

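The top view shows the stick at about (381,265), the tray on the left with corners near (192,300), (257,295), (265,397) and (200,403), and the handle bar from (355,322) to (402,319), all in 1.5x pixels. Next I turn these into world positions.

```bash
python3 - <<'E'
from h import *
z=np.load("c0.npz")
for im,w,n in((z["a"],z["w"],"top"),(z["b"],z["w2"],"scene")):
    h=cv2.cvtColor(im,cv2.COLOR_RGB2HSV).astype(int); W=np.nan_to_num(w)
    reg=(W[...,0]>.3)&(W[...,0]<.75)
    red=(h[...,0]<14)&(h[...,1]>140)&(h[...,2]>120)&(W[...,2]>.16)&(W[...,2]<.21)&(abs(W[...,1])<.12)&reg
    blue=(abs(h[...,0]-108)<10)&(h[...,1]>170)&(h[...,2]>120)&(W[...,2]<.03)&(W[...,2]>-.01)&(W[...,1]>.12)&reg
    blk=(h[...,2]<70)&(W[...,2]>.14)&(W[...,2]<.2)&(abs(W[...,1])<.15)&reg
    for nm,m in(("red",red),("blue",blue),("blk",blk)):
        p=W[m]; 
        if len(p)<5: print(n,nm,len(p)); continue
        r=cv2.minAreaRect((p[:,:2]*1000).astype(np.float32))
        print(n,nm,len(p),"med",np.median(p,0).round(4),"rect",np.round(r[0],1),np.round(r[1],1),round(r[2],1),"z",np.percentile(p[:,2],[5,50,95]).round(4))
    if n=="top":
        print("bar pts",[ (u,v,W[v,u].round(3).tolist(), im[v,u].tolist()) for v in range(210,220) for u in (245,252,260)])
        for u,v in((207,117),(271,110),(220,219),(282,211)): print(u,v,W[v,u].round(3))
E
```

```text
top red 162 med [6.108e-01 3.000e-04 1.850e-01] rect [6.103e+02 6.000e-01] [95.1 19.3] 37.9 z [0.1817 0.185  0.1884]
top blue 2833 med [0.4449 0.3814 0.0048] rect [442.4 377.6] [247.6 160.2] 5.1 z [0.0001 0.0048 0.0194]
top blk 61 med [0.4911 0.0124 0.1724] rect [499.6  13.3] [ 27.9 103.9] 6.5 z [0.156  0.1724 0.1758]
bar pts [(245, 210, [0.506, 0.033, 0.134], [241, 241, 242]), (252, 210, [0.505, 0.009, 0.131], [244, 243, 244]), (260, 210, [0.505, -0.017, 0.13], [245, 244, 245]), (245, 211, [0.502, 0.033, 0.131], [244, 243, 244]), (252, 211, [0.502, 0.01, 0.125], [244, 243, 244]), (260, 211, [0.498, -0.017, 0.174], [193, 192, 193]), (245, 212, [0.499, 0.033, 0.126], [244, 244, 245]), (252, 212, [0.495, 0.009, 0.169], [193, 193, 193]), (260, 212, [0.495, -0.017, 0.171], [95, 93, 95]), (245, 213, [0.492, 0.032, 0.172], [192, 191, 191]), (252, 213, [0.492, 0.009, 0.174], [97, 96, 98]), (260, 213, [0.492, -0.017, 0.171], [41, 40, 42]), (245, 214, [0.489, 0.031, 0.177], [96, 95, 96]), (252, 214, [0.489, 0.009, 0.172], [42, 39, 42]), (260, 214, [0.488, -0.017, 0.174], [84, 81, 80]), (245, 
[... 484 characters left out ...]
, [136, 130, 129]), (252, 218, [0.484, 0.011, 0.045], [95, 118, 89]), (260, 218, [0.487, -0.017, -0.001], [102, 91, 56]), (245, 219, [0.483, 0.038, 0.015], [91, 84, 75]), (252, 219, [0.483, 0.012, 0.003], [103, 97, 60]), (260, 219, [0.483, -0.017, 0.0], [114, 71, 43])]
207 117 [ 0.881  0.179 -0.003]
271 110 [ 0.901 -0.069  0.001]
220 219 [0.486 0.131 0.002]
282 211 [ 0.503 -0.093  0.091]
scene red 179 med [0.6191 0.0064 0.1848] rect [615.7   3.2] [95.  18.8] 37.6 z [0.181  0.1848 0.1873]
scene blue 4486 med [0.4555 0.3807 0.0042] rect [445.6 378.7] [251.7 158.1] 5.5 z [0.0002 0.0042 0.0183]
scene blk 178 med [0.4966 0.0197 0.1696] rect [502.2  12.6] [ 31.7 109.6] 5.7 z [0.1511 0.1696 0.1751]
```

```bash
cat >> h.py <<'E'
def down(deg): return (R.from_euler('z',deg,degrees=True)*R.from_euler('x',180,degrees=True)).as_rotvec()
def st():
    s=sensors.state(); print("t",round(s["clock"],2),"tcp",np.round(s["tcp_pos"],4),"w",round(s["grip_width"],4),"gf",round(s["grip_force"],1),"F",np.round(s["force"],1),"q",np.round(s["q"],2)); return s
E
python3 - <<'E'
from h import *
for d in (37.8,217.8): print(ctrl.ik([.613,.002,.30],down(d)))
ctrl.move_to([.60,.002,.32],down(37.8)); st()
im,w=cloud("wrist"); W=np.nan_to_num(w); save("w1.png",im,1.5)
h=cv2.cvtColor(im,cv2.COLOR_RGB2HSV).astype(int)
red=(h[...,0]<14)&(h[...,1]>140)&(h[...,2]>100)&(W[...,2]>.175)&(W[...,2]<.21)
blk=(h[...,2]<80)&(W[...,2]>.155)&(W[...,2]<.185)&(W[...,0]<.53)
for m in(red,blk):
    p=W[m]
    if len(p)>4:
        r=cv2.minAreaRect((p[:,:2]*1000).astype(np.float32)); print(len(p),p.mean(0).round(4),np.round(r[0],1),np.round(r[1],1),round(r[2],1))
E
```

```text
[-0.13782412  0.23383682  1.31574721  0.          1.59200863  0.77323775]
[-0.13782412  0.23383682  1.31574721  0.          1.59200863 -2.36835491]
t 2.6 tcp [0.5999 0.003  0.3198] w 0.0941 gf 0.0 F [ 0.1 -0.2  1.3] q [-0.14  0.2   1.32  0.    1.62  0.77]
1798 [0.6144 0.0017 0.1854] [612.9   0. ] [96.7 22. ] 37.9
843 [ 0.4975 -0.0027  0.1696] [499.   12.1] [ 28.2 111.6] 6.5
```

View pics/w1.png

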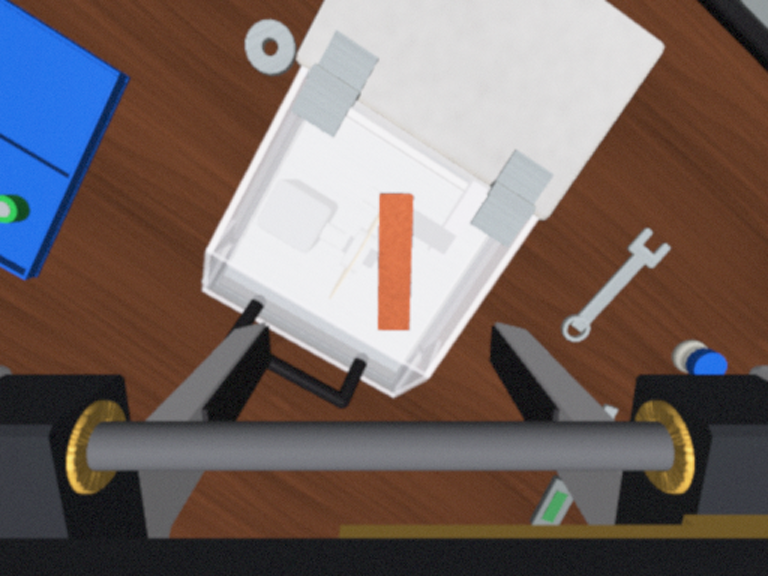

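The wrist view shows the stick at (395,262), aligned with the tool, and the handle bar from (262,355) to (345,402). The top and wrist measurements agree, so I grasp the stick.

```bash
python3 - <<'E'
from h import *
ctrl.grip(.06)
ctrl.move_l([.614,.001,.20],v=.2)
print(ctrl.move_l([.614,.001,.1705],v=.05,until_force=5)); s=st()
ctrl.grip(.0,25); st()
z0=sensors.state()["tcp_pos"][2]
ctrl.move_l([.614,.001,.26],v=.15); s=st()
print("h above underside",z0-.167)
E
```

```text
False
t 4.84 tcp [0.6141 0.001  0.1705] w 0.06 gf 0.0 F [0.2 0.9 0.3] q [-0.14  0.32  1.48 -0.    1.35  0.77]
t 5.49 tcp [0.6141 0.001  0.1706] w 0.0241 gf 25.0 F [ 0.8 -0.6  0.8] q [-0.14  0.32  1.48 -0.    1.35  0.77]
t 6.24 tcp [0.6133 0.0011 0.2588] w 0.0239 gf 25.0 F [-0.3 -0.1 -1.4] q [-0.14  0.25  1.37  0.    1.52  0.77]
h above underside 0.0036039626433883865
```

```bash
python3 - <<'E'
from h import *
x,y=.505,.384
ctrl.move_to([x,y,.16],down(95.3)); st()
ctrl.move_l([x,y,.03],v=.12)
print(ctrl.move_l([x,y,.0078],v=.03,until_force=4)); st()
ctrl.hold(.2)
ctrl.grip(.045); st()
ctrl.move_l([x,y,.18],v=.15)
im,w=cloud("wrist"); W=np.nan_to_num(w); save("w2.png",im,1.2); st()
h=cv2.cvtColor(im,cv2.COLOR_RGB2HSV).astype(int)
red=(h[...,0]<14)&(h[...,1]>140)&(h[...,2]>100)&(W[...,2]>.012)&(W[...,2]<.03)
p=W[red]; r=cv2.minAreaRect((p[:,:2]*1000).astype(np.float32)); print(len(p),np.percentile(p,[5,50,95],axis=0).round(4),r)
E
```

```text
t 7.76 tcp [0.5061 0.3831 0.1604] w 0.024 gf 25.0 F [ 1.  -0.2 -0.8] q [ 0.51  0.37  1.43 -0.    1.34  0.42]
True
t 9.7 tcp [0.5044 0.3836 0.0076] w 0.0241 gf 25.0 F [0.3 0.5 3.9] q [ 0.51  0.54  1.53 -0.    1.07  0.42]
t 10.44 tcp [0.503  0.3829 0.0061] w 0.0454 gf 0.0 F [ 0.3 -0.4 -1. ] q [ 0.51  0.55  1.53 -0.    1.07  0.42]
t 11.8 tcp [0.5042 0.3835 0.1784] w 0.0451 gf 0.0 F [ 0.4 -0.7 -0.6] q [ 0.51  0.35  1.41 -0.    1.38  0.42]Traceback (most recent call last):
  File "<stdin>", line 12, in <module>
    return _quantile_unchecked(
        a, q, axis, out, overwrite_input, method, keepdims, weights)
    return _ureduce(a,
                    func=_quantile_ureduce_func,
    ...<5 lines>...
                    overwrite_input=overwrite_input,
                    method=method)
    r = func(a, **kwargs)
    result = _quantile(arr,
                       quantiles=q,
    ...<2 lines>...
                       out=out,
                       weights=wgt)
    slices_having_nans = np.isnan(arr[-1, ...])
                                  ~~~^^^^^^^^^
IndexError: index -1 is out of bounds for axis 0 with size 0
```

View pics/w2.png

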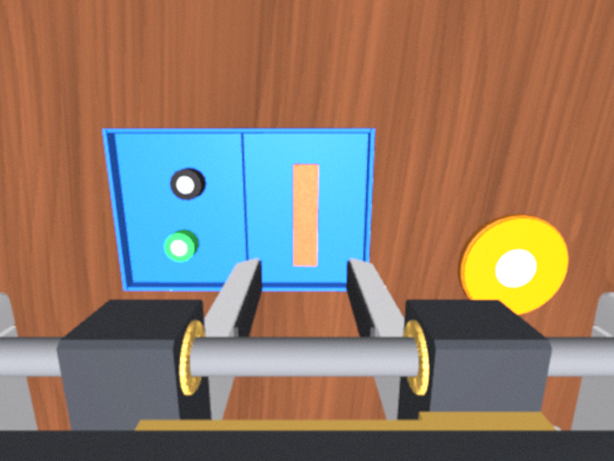

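The stick lies flat at about (306,215), centred in the empty compartment, and the mounts haven't moved. Next, the handle.

```bash
python3 - <<'E'
from h import *
d=down(96.3)
ctrl.move_l([.504,.384,.25],v=.2)
ctrl.move_to([.491,.011,.26],d); ctrl.grip(.034); st()
im,w=cloud("wrist"); W=np.nan_to_num(w)
h=cv2.cvtColor(im,cv2.COLOR_RGB2HSV).astype(int)
blk=(h[...,2]<80)&(W[...,2]>.165)&(W[...,2]<.185)&(abs(W[...,0]-.49)<.04)&(abs(W[...,1]-.01)<.035)
p=W[blk]; print(len(p), p.mean(0) if len(p) else 0)
print(ctrl.move_l([.491,.011,.151],v=.08,until_force=5)); st()
im,_=cloud("scene"); save("s3.png",im[130:300,200:400],3)
E
```

```text
t 14.11 tcp [0.4911 0.0114 0.26  ] w 0.0339 gf 0.0 F [0.6 0.1 0.1] q [-0.15 -0.01  1.67  0.    1.49 -0.26]
881 [0.489549   0.01072889 0.17354997]
False
t 15.68 tcp [0.4915 0.0109 0.1517] w 0.0339 gf 0.0 F [ 0.3  0.6 -0.6] q [-0.15  0.08  1.8  -0.    1.26 -0.26]
```

View pics/s3.png

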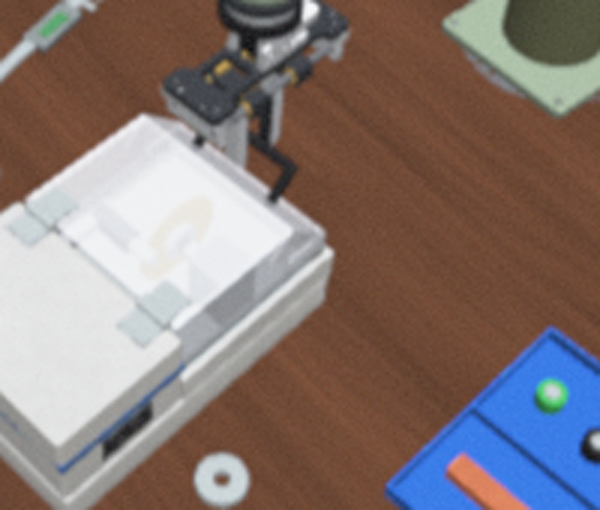

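The fingers straddle the bar at about (255,140) in the crop. I grip it and follow the arc.

```bash
python3 - <<'E'
from h import *
P0=np.array([.490,.0109,.1505]); ctrl.move_l(P0.tolist(),v=.05)
ctrl.grip(0,22); s=st()
P0=np.array(s["tcp_pos"]); u=np.array([np.cos(np.radians(6.3)),np.sin(np.radians(6.3)),0])
r=np.hypot(.203,.003); a0=np.arctan2(.003,.203)
for a in np.radians([5,10,15,20,25,30,35,40,45,50]):
    p=P0+u*r*(np.cos(a0)-np.cos(a0+a))+np.array([0,0,r*(np.sin(a0+a)-np.sin(a0))])
    ctrl.move_l(p.tolist(),v=.05)
    if round(np.degrees(a))%10==5 or a>.85: st()
ctrl.hold(.5); st()
im,w=cloud("scene"); save("s4.png",im[100:330,180:440],2.5)
im2,w2=cloud("top"); np.savez("c4.npz",im=im,w=w,im2=im2,w2=w2)
print(p)
E
```

```text
t 16.47 tcp [0.4897 0.0109 0.1505] w 0.011 gf 22.0 F [-1.1 -0.4  0.6] q [-0.15  0.08  1.81 -0.    1.26 -0.26]
t 16.97 tcp [0.4907 0.011  0.1682] w 0.0111 gf 22.0 F [-0.2 -0.1 -3.3] q [-0.15  0.06  1.79 -0.    1.29 -0.26]
t 17.98 tcp [0.4971 0.0117 0.2031] w 0.011 gf 22.0 F [-1.4 -2.1 -3.7] q [-0.15  0.04  1.73 -0.    1.37 -0.26]
t 19.0 tcp [0.5091 0.0131 0.2365] w 0.0109 gf 22.0 F [-7.  -1.6 -1.2] q [-0.14  0.04  1.66 -0.    1.44 -0.25]
t 20.02 tcp [0.5265 0.0151 0.2676] w 0.0111 gf 22.0 F [-10.2  -1.2   2.4] q [-0.14  0.06  1.57 -0.    1.51 -0.25]
t 21.03 tcp [0.5496 0.0177 0.296 ] w 0.0117 gf 22.0 F [-11.5  -1.    7. ] q [-0.12  0.1   1.48 -0.    1.57 -0.23]
t 21.54 tcp [0.5631 0.0193 0.3087] w 0.0114 gf 22.0 F [-12.4  -0.8   8.3] q [-0.12  0.12  1.43 -0.    1.59 -0.23]
t 22.04 tcp [0.5629 0.0193 0.3086] w 0.0112 gf 22.0 F [-11.6  -0.6   8.8] q [-0.12  0.12  1.43 -0.    1.59 -0.23]
[0.56404804 0.01908697 0.30491777]
```

View pics/s4.png

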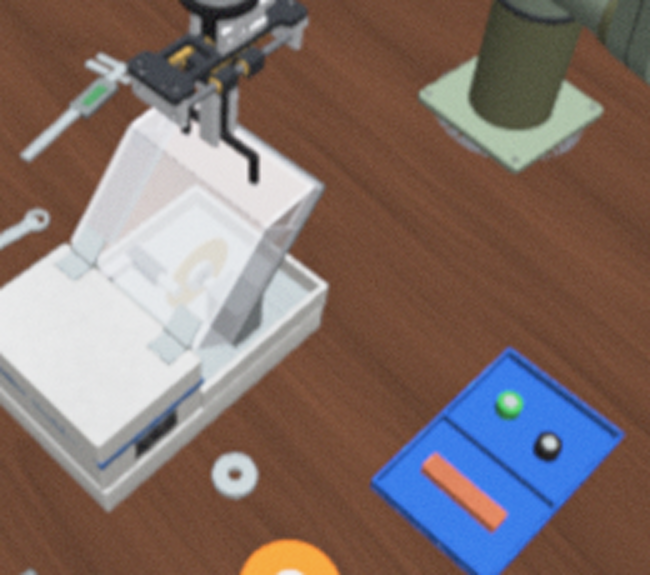

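The hood is up and the stick is still in the tray at about (465,490). I check the angle from the bar's position in the depth data.

```bash
python3 - <<'E'
from h import *
z=np.load("c4.npz"); st()
for im,w in((z["im"],z["w"]),(z["im2"],z["w2"])):
    W=np.nan_to_num(w); u=np.array([np.cos(np.radians(6.3)),np.sin(np.radians(6.3))]); n=np.array([-u[1],u[0]])
    b=np.array([.490,.011]); a=(W[...,:2]-b)@u-.203; l=(W[...,:2]-b)@n; Z=W[...,2]-.165
    dk=(im.max(-1)<75)
    m=dk&(l>.02)&(l<.044)&(abs(a+.128)<.03)&(Z>.13)&(Z<.19)
    if m.sum(): print("bar",m.sum(),np.median(a[m]),np.median(Z[m]),np.degrees(np.arctan2(Z[m]-.004,-a[m])).mean()-.85)
    # hood top plane: points at radius 20..145 mm
    r=np.hypot(a,Z); m=(abs(l)<.09)&(r>.05)&(r<.14)&(a<0)&(Z>.02)
    ang=np.degrees(np.arctan2(Z[m],-a[m])); print("top",m.sum(),np.percentile(ang,[10,50,90]).round(1),np.histogram(ang,bins=range(20,75,5)))
E
```

```text
t 22.14 tcp [0.5629 0.0193 0.3086] w 0.0114 gf 22.0 F [-11.6  -1.    8.8] q [-0.12  0.12  1.43 -0.    1.59 -0.23]
bar 19 -0.12449817910137802 0.16075021765040146 50.57063879037972
top 1944 [49.7 51.1 52.9] (array([   0,    0,    0,    0,    0,  306, 1616,   22,    0,    0]), array([20, 25, 30, 35, 40, 45, 50, 55, 60, 65, 70]))
top 54 [50.  50.7 51.8] (array([ 0,  0,  0,  0,  0,  6, 48,  0,  0,  0]), array([20, 25, 30, 35, 40, 45, 50, 55, 60, 65, 70]))
```

```bash
python3 -c "
from h import *
print(ctrl.job_done()); st()"
```

```text
the job is handed in; nothing more can be done
None
the job is handed in; nothing more can be done
```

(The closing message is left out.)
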